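Ring for the assistant and point out the brush and the comb

ROBOT

A 7-joint arm with a two-finger parallel gripper is mounted at the origin on the work surface. World frame = base frame: x ahead of the robot, y to its left, z up, the work surface at z = 0. Lengths are in m, angles in degrees, forces in N, time in s.
With the tool pointing down it reaches from about 0.425 to 1.025 m from the base axis. Payload 3.6 kg.
Tool frame: the origin (TCP) lies on the centre line of the jaws, within the pads' length; the fingertips stand 14 mm ahead of it and the grasp point (between the pads) lies 5 mm behind it; z points along the fingers, x is the direction in which the jaws open and shut, and the axes are right-handed (so a half turn about z gives the same grasp; the last joint's range is limited). The gripper opens to 85 mm and grips with 20 to 120 N. Pads are 22 mm wide; open, the fingers measure 114 mm over their backs; the gripper's body (76 mm by 85 mm) begins 54 mm behind the grasp point. The pads swing forward as they close: fully open they stand 13 mm farther back than shut.
Start: joints at [-70.044, 33.873, 2.773, 92.16, -1.908, 54.013, -1.931], TCP at [0.31, 0.655, 0.245] pointing down, gripper open.
Joint ranges: [-153.93, 153.93], [-27.13, 128.08], [-72.61, 78.16], [10.71, 143.7], [-87.88, 267.88], [4.46, 118.87], [-176.78, 176.78]. Speed limits (degrees/s): [147.25, 147.25, 180, 180, 180, 180, 180].

INTERFACE

Orientations are given as [roll, pitch, yaw] about the fixed x, y, z axes, in that order (R = Rz(yaw) Ry(pitch) Rx(roll)).
In Python, from station import r gives the robot as it stands. The module is installed in compiled form; this text tells all that it offers.
- The arm moves only by the shell command python3 -m jog 'ROWS' [FORCE]. ROWS is a JSON object of lists of equal length, an entry for each row: "grip": the gripper's target within -1 to 1 (shut at 1, half-way at 0, fully open at -1); "dp": the shift along the tool's x, y, z in cm, a list of three; "angular": the turn, a rotation vector about the tool's x, y, z in degrees, a list of three. A call has 1 to 12 rows; each row shifts and turns the commanded pose from where the row before left it, along the tool's axes as they then stand; what a row does not reach is not made up. A row lasts 1/12 s, in which the tool goes at most 41.7 mm and 7.16 degrees, less where a joint would pass 70% of its speed; a pose out of reach is approached as far as the arm can. A call with a gripper value outside its range is refused whole. The fingers move at their own pace and stop on an object; FORCE is the grip in N (left out, the last holds). Time passes only in rows, so rows that do not move let the fingers close. It gives the time, the measured TCP pose, the force and the opening at its end, in the units of the state.
- r.get_obs(): the state, without advancing time (a new reading comes with each control period).
- r.get_image(name): name is "scene" or "top"; returns the picture (480x640x3 uint8, blue, green, red); there is no depth.
- r.camera_info(name): a dict with "intrinsics" (3x3 intrinsics, pixels), "distortion" ([k1, k2, p1, p2, k3] as OpenCV has them; the pictures are not rectified), "extrinsics" (4x4, takes a point from world to camera coordinates). Camera axes: x right, y up, looking along -z (the intrinsics and any distortion apply to the point x, -y, -z); pixel columns grow to the right and rows downward; lengths in m; the calibration is good to about 2 mm. A picture is of the moment at which its call begins. camera_info takes no time and is no camera call.
- r.sign_off(): hands the job in, once; it reports no verdict.
The state is a dict: "t": time; "qpos": joint angles; "dq": joint speeds; "effort": joint torques, N m; "ee_pos": TCP position; "orientation": TCP orientation; "ft_force": force on the tool from outside, world axes, zero at the start; "wrist_torque": the same for the moment, N m; "grip_width": opening from 0.0 (shut) to 1.0 (fully open).
Only numpy, scipy, OpenCV 4.12 (cv2) and the standard library are available. Lean on these libraries where they do the work, as an engineer would, in place of code of your own. Each camera call takes 0.05 s, during which the arm holds its last target. There are 200 camera calls.

TASK

The assistant is coming to set out the kit for the next dog: press the plunger of the call bell right down to ring it, then point from above at the head of the slicker brush held in the clip stand, and after that at the comb that has a wooden handle. Each time hold the fingertips about three centimetres above the thing for two seconds without touching it, and finish while still pointing at the comb. Lift nothing, leave the bell standing where it is, and do not touch the stand, its brush, the comb or any of the other things on the table.

Things in the scene. Friction and masses are not known exactly. Their poses are not given: they have to be found in the camera images.
- bell: desk call bell: a round steel dome on a black foot 84 mm across, with a small round plunger on top; stands loose on the table (0.3 kg). Origin: centre of its underside, z up. Dome top 44 mm above the table, plunger top 58 mm when up
- bell_plunger (a joint): travel of the bell's plunger in metres: 0 up, 0.006 fully down; sprung back up, needs about 1 N to start and 4.5 N fully down
- bell_top (a point): centre of the top of the bell's plunger (a steel disc 20 mm across); it sinks with the plunger
- stand: spring clip stand, loose, 0.9 kg: dark steel foot 90 x 75 x 12 mm, a steel post, and steel jaws pinching the middle of the handle of a slicker brush, which lies level, pins up, along the stand's x axis. The jaws are 34 mm along x and 60 mm across y with the clip's grips, and their top is 169 mm above the table. Origin: centre of the foot's underside, z up. The brush reaches from x = -83 mm (handle end) to x = +113 mm (tip of the head)
- brush_head (a point): the point to point at on the brush in the clip stand: centre of the head at the height of the pin tips, 148 mm above the table, 70 mm from the stand's axis along its x. The head is 85 mm long (x, the stand's x) and 50 mm wide (y); z up
- comb: comb lying flat: wooden handle 100 x 24 x 14 mm towards -x and a steel toothed part 90 mm long, 32 mm wide, 8 mm high towards +x. 190 mm long in all, x along it, z up. Origin: under its middle, at table level. Loose, 60 g
- jar: bystander: closed white plastic jar, 72 mm across, 85 mm high; origin centre of underside
- dish: bystander: empty round aluminium dish, 120 mm across, 30 mm high; origin centre of underside
- pin_brush: bystander: brush with rubber-tipped pins, lying on its back, pins up, 183 mm long, 56 mm wide, 30 mm high; origin near its middle at table level, head to +x
- steel_comb: bystander: all-steel comb without any handle, lying flat, 170 mm long, 30 mm wide, 5 mm high; origin under its middle
- tin: bystander: low round aluminium tin with a flat lid, 62 mm across, 32 mm high; origin centre of underside
- spare_brush: bystander: a second slicker brush, of the same kind as the one in the stand, lying on the table pins up, 195 mm long, 50 mm wide, 28 mm high; origin under it at table level, the head reaches 113 mm to +x, the handle 83 mm to -x
- spray: bystander: white plastic bottle, 60 mm across, 190 mm high; origin centre of underside
Not all that is in view belongs to the job. What is shaped like the bell but pink or yellow is not meant.

How it is judged:
By the outcome, as a careful person would: the job done as asked, in the order asked, and still so for the second after the job is handed in, with the robot touching nothing.
It also fails if it takes over 58 s, if anything falls off the work surface, if the arm or the gripper's body presses on something with over 40 N, if the wrist force passes 120 N, or if a joint passes its speed limit or range.

## Working session

There is one attempt and no reset: what is moved stays moved. The work goes in short steps, Python scripts to look and compute and a shell command to move; the robot and the scene stay as the last step left them, time stands still between calls to the robot, and variables do not carry over. Pictures are saved under pics/ and viewed, about 8 in all and at most 12, crops included, and the job is handed in when it is done.

```bash
mkdir -p pics; cat > h.py <<'E'
import numpy as np, cv2
from station import r
def cam(n):
    c=r.camera_info(n); return np.array(c["intrinsics"],float),np.array(c["distortion"],float),np.array(c["extrinsics"],float)
def ray(n,u,v):
    K,D,E=cam(n)
    x,y=cv2.undistortPoints(np.array([[[u,v]]],float),K,D)[0,0]
    d=E[:3,:3].T@np.array([x,-y,-1.]); o=-E[:3,:3].T@E[:3,3]
    return o,d
def plane(n,u,v,z):
    o,d=ray(n,u,v); return o+d*(z-o[2])/d[2]
def proj(n,P):
    K,D,E=cam(n); p=E[:3,:3]@np.array(P,float)+E[:3,3]
    q=np.array([[p[0],-p[1],-p[2]]])
    return cv2.projectPoints(q,np.zeros(3),np.zeros(3),K,D)[0].ravel()
E
python3 - <<'E'
from h import *
for n in("scene","top"):
    cv2.imwrite(f"pics/{n}0.png",r.get_image(n)); o,d=ray(n,320,240); print(n,o,d/np.linalg.norm(d))
o=r.get_obs(); print({k:o[k] for k in("t","ee_pos","orientation","ft_force","grip_width")})
E
```

```text
scene [0.90034094 0.52354339 0.95249699] [-0.33783413 -0.4628724  -0.81952257]
top [0.3788155  0.06821327 1.63659648] [ 0.10300334 -0.00875405 -0.99464249]
{'t': 0.1, 'ee_pos': array([0.30967382, 0.65473904, 0.24422458]), 'orientation': array([1.79991075e+02, 1.18234737e-01, 6.46920014e+01]), 'ft_force': array([ 0.6532823 ,  0.43388782, -1.1917288 ]), 'grip_width': 0.9975837317905709}
```

View pics/scene0.png

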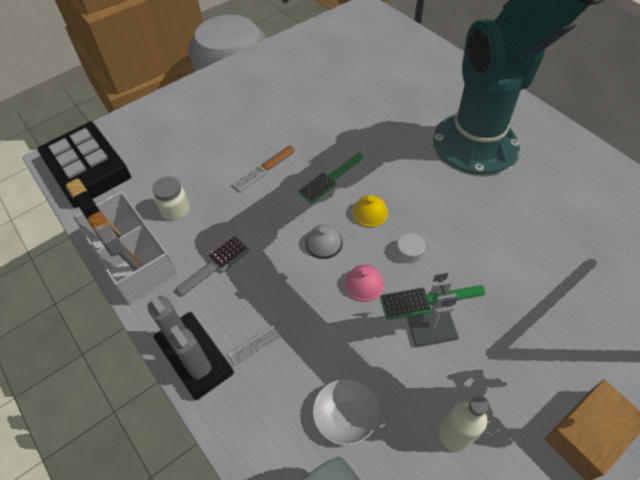

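View pics/top0.png

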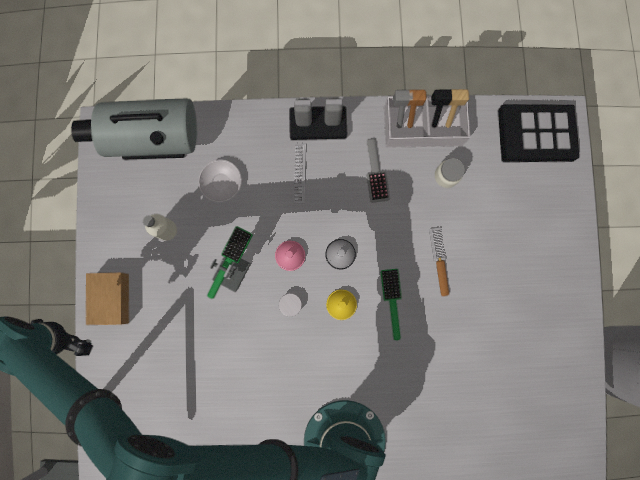

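The top view has x pointing up and y pointing left. These could be confused with the targets:
- **Bell:** grey (340,253) is the steel one. Pink (290,254) and yellow (341,304) are decoys.
- **Brush:** the one on the stand is at (237,245). The spare green one (390,285) and the pin brush (378,185) lie on the table.
- **Comb:** the one with the wooden handle is at (440,260). The all-steel one is at (300,172).

I'll check these choices in one close crop.

```bash
python3 - <<'E'
from h import *
t=cv2.imread("pics/top0.png"); s=cv2.imread("pics/scene0.png")
R=lambda i,x,y,w,h,k:cv2.resize(i[y:y+h,x:x+w],None,fx=k,fy=k,interpolation=cv2.INTER_CUBIC)
a=np.hstack([R(t,315,230,50,50,5),R(t,195,220,80,50,5),R(t,420,220,30,50,5)]) 
b=np.hstack([R(s,295,205,60,70,5),R(s,375,265,100,70,5)])
W=800;pad=lambda i:cv2.copyMakeBorder(i,0,0,0,W-i.shape[1],cv2.BORDER_CONSTANT)
cv2.imwrite("pics/crop1.png",np.vstack([pad(a[:250]),pad(b)]))
E
```

```text
(no output)
```

View pics/crop1.png

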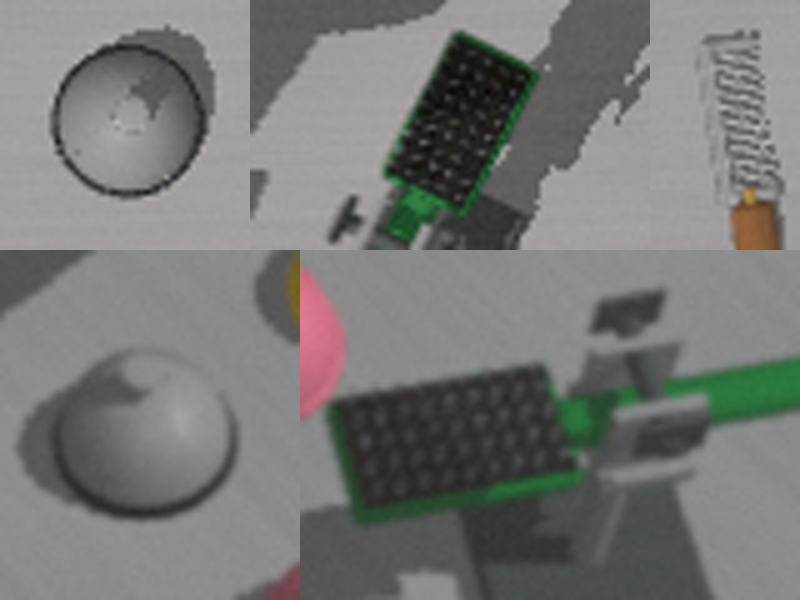

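The crop confirms all three. The bell is plain steel with its plunger at top px (341,253), the slicker brush is in the clip with its head centre at (237.5,244.4), and the comb has an orange handle joined at (440,260).

```bash
python3 - <<'E'
from h import *
t=cv2.imread("pics/top0.png")
def tri(a,b):
    o1,d1=ray("top",*a);o2,d2=ray("scene",*b)
    s=np.linalg.lstsq(np.c_[d1,-d2],o2-o1,rcond=None)[0]; p,q=o1+s[0]*d1,o2+s[1]*d2
    return (p+q)/2,np.linalg.norm(p-q)
print("bell foot",plane("top",340.8,254,.008),"R edges",plane("top",325.3,254,.01),plane("top",356.2,254,.01))
print("plunger",plane("top",341.2,253,.058),plane("scene",325,231,.058))
print("plunger tri",tri((341.2,253),(325,231)))
print("head",plane("top",237.5,244.4,.148),plane("scene",405.8,302.6,.148),tri((237.5,244.4),(405.8,302.6)))
c=lambda x,y:plane("top",195+(x-250)/5,220+y/5,.14)
C=[c(458,30),c(540,75),c(467,212),c(385,172)];print("head sides",[round(np.linalg.norm(C[i]-C[i-1]),3) for i in range(4)])
for n in("top","scene"):
    im=cv2.imread(f"pics/{n}0.png");hsv=cv2.cvtColor(im,cv2.COLOR_BGR2HSV)
    m=cv2.inRange(hsv,(5,110,60),(22,255,255))
    k,l,st,ce=cv2.connectedComponentsWithStats(m)
    for i in range(1,k):
        if st[i][4]>40:
            ys,xs=np.where(l==i)
            P=np.array([plane(n,x,y,.012) for x,y in zip(xs,ys)])[:,:2]
            mu=P.mean(0);w,v=np.linalg.eigh(np.cov(P.T));pr=(P-mu)@v[:,1]
            print(n,ce[i],st[i][4],"mean",mu,"len",np.ptp(pr),"mid",mu+v[:,1]*(pr.max()+pr.min())/2,"ax",v[:,1])
print("comb tips",plane("top",437.5,226.5,.008),plane("top",445,295.5,.012))
# neighbours
print("yellow",plane("top",342,303,.05),"pink",plane("top",290,254,.05),"tin",plane("top",290,304,.032),"spare",plane("top",390,285,.028),"spray",plane("top",153,222,.19),"jar",plane("top",452,169,.085))
E
```

```text
bell foot [ 0.50734659 -0.00222568  0.008     ] R edges [0.50828954 0.04037936 0.01      ] [ 0.50608604 -0.04442102  0.01      ]
plunger [ 0.50604312 -0.00120769  0.058     ] [0.50838814 0.00649759 0.058     ]
plunger tri (array([ 5.05481075e-01, -3.42435567e-04,  4.85332623e-02]), np.float64(0.003672439981609916))
head [0.52717857 0.26341879 0.148     ] [0.53489275 0.27279189 0.148     ] (array([0.52807508, 0.26660188, 0.13122291]), np.float64(0.0025022835600766757))
head sides [np.float64(0.081), np.float64(0.048), np.float64(0.079), np.float64(0.047)]
top [415.53374233 103.64110429] 326 mean [ 0.93076222 -0.22887439] len 0.12092905579356246 mid [ 0.91868612 -0.22415877] ax [-0.9314992   0.36374337]
top [460.97560976  92.58536585] 41 mean [ 0.96268108 -0.36296637] len 0.03309193766812867 mid [ 0.96316587 -0.36503185] ax [-0.22850133  0.9735436 ]
top [453.7030303  108.03636364] 165 mean [ 0.91642392 -0.33850332] len 0.09891070289033227 mid [ 0.90871578 -0.33494508] ax [-0.90793055  0.41912064]
top [442.17482517 277.12237762] 286 mean [ 0.43589924 -0.27922516] len 0.10289194515713324 mid [ 0.43771082 -0.27903694] ax [-0.99464576 -0.10334319]
top [106.74988021 298.15620508] 2087 mean [0.39969603 0.65146616] len 0.1457433227883253 mid [0.39946304 0.65144926] ax [-0.99737994 -0.07234128]Traceback (most recent call last):
  File "<stdin>", line 20, in <module>
  File "h.py", line 11, in plane
    o,d=ray(n,u,v); return o+d*(z-o[2])/d[2]
        ~~~^^^^^^^
  File "h.py", line 6, in ray
    K,D,E=cam(n)
          ~~~^^^
  File "h.py", line 4, in cam
    c=r.camera_info(n); return np.array(c["intrinsics"],float),np.array(c["distortion"],float),np.array(c["extrinsics"],float)
ValueError: time passes only in moves, steps and waits
```

```bash
python3 - <<'E'
import re
s=open("h.py").read()
s=s.replace("def cam(n):","import functools\n@functools.cache\ndef cam(n):")
open("h.py","w").write(s)
E
python3 - <<'E'
from h import *
print("head@.135",plane("top",237.5,244.4,.135),plane("scene",405.8,302.6,.135))
print("handle clip ends green top: ",plane("top",212,296,.135))
print("proj plunger",proj("scene",[.507,-.0015,.058]),proj("scene",[.507,-.0015,0]),"head",proj("scene",[.5275,.264,.135]))
im=cv2.imread("pics/scene0.png");hsv=cv2.cvtColor(im,cv2.COLOR_BGR2HSV)
m=cv2.inRange(hsv,(5,110,60),(22,255,255));m[:,:200]=0;m[:130]=0;m[190:]=0
ys,xs=np.where(m>0);xs2=xs<320;ys,xs=ys[xs2],xs[xs2]
P=np.array([plane("scene",x,y,.012) for x,y in zip(xs,ys)])[:,:2]
print("scene handle",len(xs),P.mean(0),P.min(0),P.max(0))
print("comb tips",plane("top",437.5,226.5,.006),plane("top",445,295.5,.012))
print("yellow",plane("top",342,303,.05),"pink",plane("top",290,254,.05),"tin",plane("top",290,304,.032),"spare",plane("top",390,285,.028),"spray",plane("top",153,222,.19),"jar",plane("top",452,169,.085))
E
```

```text
head@.135 [0.52847423 0.26512353 0.135     ] [0.52898741 0.26873996 0.135     ]
handle clip ends green top:  [0.39888266 0.33196973 0.135     ]
proj plunger [323.20912717 228.38038921] [323.75942027 243.4422317 ] head [404.5878047  300.34628772]
scene handle 249 [ 0.43748315 -0.27752801] [ 0.3881964 -0.2933652] [ 0.49039925 -0.26249266]
comb tips [ 0.57699132 -0.27381056  0.006     ] [ 0.38523968 -0.28495122  0.012     ]
yellow [3.73302333e-01 1.92181319e-04 5.00000000e-02] pink [0.50752163 0.13552112 0.05      ] tin [0.37410585 0.13925732 0.032     ] spare [ 0.41812851 -0.13214839  0.028     ] spray [0.58431409 0.46922136 0.19      ] jar [ 0.72184654 -0.30473962  0.085     ]
```

Measured positions:

| Target | Position (m) | Check |
|---|---|---|
| Bell | (0.507, -0.0015) | foot measures 85 mm against 84 mm given |
| Brush head | (0.5285, 0.2655) | sides 80 x 48 mm, heights consistent across both views |
| Comb middle | (0.482, -0.278) | 192 mm long against 190 mm given |

All three are within reach. I'll shut the fingers and travel at the current height, which clears everything.

```bash
cat > d.py <<'E'
import sys; from h import *; from scipy.spatial.transform import Rotation as Ro
o=r.get_obs(); T=np.array([float(a) for a in sys.argv[1:4]])
print("t",o["t"],"pos",o["ee_pos"].round(4),"rpy",np.round(o["orientation"],1),"F",np.round(o["ft_force"],1),"w",round(o["grip_width"],3),
"tool delta cm",(Ro.from_euler("xyz",o["orientation"],degrees=True).inv().apply(T-o["ee_pos"])*100).round(2))
E
python3 -m jog '{"grip":[1,1,1,1,1,1,1,1,1,1,1,1],"dp":[[-1,0.9,0],[-2,1.8,0],[-2.2,2,0],[-2.2,2,0],[-2.2,2,0],[-2.2,2,0],[-2.2,2,0],[-2.2,2,0],[-2.2,2,0],[-2.2,2,0],[-2.2,2,0],[-2.2,2,0]],"angular":[[0,0,0],[0,0,0],[0,0,0],[0,0,0],[0,0,0],[0,0,0],[0,0,0],[0,0,0],[0,0,0],[0,0,0],[0,0,0],[0,0,0]]}' 20
python3 d.py .507 -.0015 .244
```

```text
t: 1.1
ee_pos: [0.4082, 0.3295, 0.2452]
orientation: [180.0, 0.1, 64.7]
ft_force: [0.9, 0.5, -0.5]
grip_width: -0.001
t 1.1 pos [0.4082 0.3295 0.2452] rpy [1.80e+02 1.00e-01 6.47e+01] F [ 0.9  0.5 -0.5] w -0.001 tool delta cm [-25.68  23.1    0.14]
```

```bash

python3 -m jog '{"grip":[1,1,1,1,1,1,1,1,1,1,1,1],"dp":[[-2.4,2.2,0],[-2.4,2.2,0],[-2.4,2.2,0],[-2.4,2.2,0],[-2.4,2.2,0],[-2.4,2.2,0],[-2.4,2.2,0],[-2.4,2.2,0],[-2.2,2,0],[-1.5,1.3,0],[-1,0.8,0],[0,0,0]],"angular":[[0,0,0],[0,0,0],[0,0,0],[0,0,0],[0,0,0],[0,0,0],[0,0,0],[0,0,0],[0,0,0],[0,0,0],[0,0,0],[0,0,0]]}' 20 >/dev/null
python3 d.py .507 -.0015 .1
```

```text
t 2.1 pos [0.5019 0.0189 0.2453] rpy [1.80e+02 1.00e-01 6.43e+01] F [ 0.4 -0.3  0.4] w -0.001 tool delta cm [-1.6   1.33 14.54]
```

```bash

python3 -m jog '{"grip":[1,1,1,1,1,1,1,1,1,1,1,1],"dp":[[-0.8,0.7,0.7],[-0.8,0.63,1.5],[0,0,1.5],[0,0,1.5],[0,0,1.5],[0,0,1.5],[0,0,1.5],[0,0,1.5],[0,0,1.5],[0,0,1],[0,0,0.84],[0,0,0]],"angular":[[0,0,0],[0,0,0],[0,0,0],[0,0,0],[0,0,0],[0,0,0],[0,0,0],[0,0,0],[0,0,0],[0,0,0],[0,0,0],[0,0,0]]}' >/dev/null
python3 - <<'E'
from h import *
s=r.get_image("scene"); t=r.get_image("top")
o=r.get_obs()["ee_pos"]; tip=o-[0,0,.014]
for n,i in(("scene",s),("top",t)):
    u=proj(n,tip);print(n,u)
S=cv2.resize(s[160:280,270:390],None,fx=4,fy=4,interpolation=cv2.INTER_CUBIC)
T=cv2.resize(t[210:290,310:375],None,fx=4,fy=4,interpolation=cv2.INTER_CUBIC)
T=cv2.copyMakeBorder(T,0,480-T.shape[0],0,0,cv2.BORDER_CONSTANT)
cv2.imwrite("pics/c2.png",np.hstack([S,T]))
E
python3 d.py .507 -.0015 .072
```

```text
scene [324.27102736 222.20319226]
top [339.79634718 251.66475052]
t 3.2 pos [0.5074 0.0036 0.1   ] rpy [-180.    -0.    64.7] F [ 0.5  0.1 -0.6] w 0.001 tool delta cm [-0.48  0.18  2.8 ]
```

View pics/c2.png

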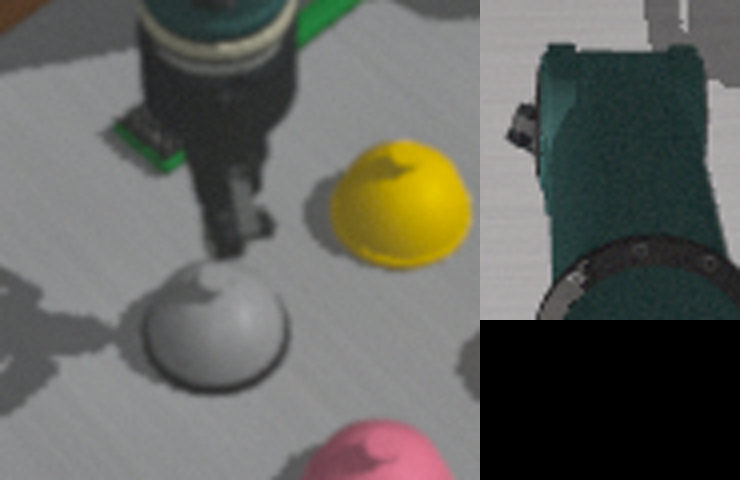

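The tip appears at scene px (325.5,224), which matches the prediction for 14 mm ahead of the TCP. The plunger is at (323,228.7), as projected from my bell position. Next I'll centre over it and go down to about 2 mm above contact.

```bash

python3 -m jog '{"grip":[1,1,1,1,1,1,1,1],"dp":[[-0.25,0.1,0],[-0.23,0.08,0.3],[0,0,0.6],[0,0,0.6],[0,0,0.6],[0,0,0.4],[0,0,0],[0,0,0]],"angular":[[0,0,0],[0,0,0],[0,0,0],[0,0,0],[0,0,0],[0,0,0],[0,0,0],[0,0,0]]}' >/dev/null
python3 d.py .507 -.0015 .066
```

```text
t 3.8667 pos [ 0.5067 -0.0017  0.0744] rpy [-179.9    0.    64.7] F [ 0.7 -0.1 -0.5] w -0.002 tool delta cm [0.03 0.02 0.84]
```

```bash

python3 -m jog '{"grip":[1,1,1,1,1,1],"dp":[[0,0,0.15],[0,0,0.15],[0,0,0.15],[0,0,0.15],[0,0,0],[0,0,0]],"angular":[[0,0,0],[0,0,0],[0,0,0],[0,0,0],[0,0,0],[0,0,0]]}' >/dev/null
python3 d.py .507 -.0015 .066
```

```text
t 4.3667 pos [ 0.5073 -0.0017  0.0691] rpy [180.   -0.   64.7] F [-0.4  0.2  3.2] w -0.002 tool delta cm [ 0.01 -0.04  0.31]
```

Contact is where expected: 3 mm of travel gives about 3 N. I'll press the rest of the way in small steps.

```bash

python3 -m jog '{"grip":[1,1,1,1,1,1],"dp":[[0,0,0.1],[0,0,0.1],[0,0,0.1],[0,0,0.05],[0,0,0],[0,0,0]],"angular":[[0,0,0],[0,0,0],[0,0,0],[0,0,0],[0,0,0],[0,0,0]]}' >/dev/null
python3 d.py .507 -.0015 .066
```

```text
t 4.8667 pos [ 0.5073 -0.0017  0.066 ] rpy [180.   -0.   64.7] F [0.  0.2 9. ] w 0.001 tool delta cm [ 0.01 -0.04 -0.  ]
```

```bash

python3 -m jog '{"grip":[1,1,1,1],"dp":[[0,0,0.05],[0,0,0.05],[0,0,0],[0,0,0]],"angular":[[0,0,0],[0,0,0],[0,0,0],[0,0,0]]}' 
python3 -m jog '{"grip":[1,1,1,1,1,1,1,1,1,1,1,1],"dp":[[0,0,-0.3],[0,0,-0.4],[0,0,-0.6],[0,0,-1],[0,0,-2],[0,0,-2.2],[0,0,-2.2],[0,0,-2.2],[0,0,-2.2],[0,0,-2.2],[0,0,-2],[0,0,-1]],"angular":[[0,0,0],[0,0,0],[0,0,0],[0,0,0],[0,0,0],[0,0,0],[0,0,0],[0,0,0],[0,0,0],[0,0,0],[0,0,0],[0,0,0]]}' >/dev/null
python3 d.py .5285 .2655 .240
```

```text
t: 5.2
ee_pos: [0.5073, -0.0017, 0.0658]
orientation: [180.0, -0.0, 64.7]
ft_force: [-2.5, 0.2, 18.0]
grip_width: 0.003
t 6.2 pos [ 0.5077 -0.0019  0.2501] rpy [ 1.798e+02 -1.000e-01  6.470e+01] F [-0.3  0.  -0.2] w 0.001 tool delta cm [25.05 -9.56  1.02]
```

The plunger is bottomed: 18 N with no further travel. Next I'll go over the brush head, staying high.

```bash

python3 -m jog '{"grip":[1,1,1,1,1,1,1,1,1,1,1,1],"dp":[[1.2,-0.5,0],[2.4,-0.9,0],[2.6,-1,0],[2.6,-1,0],[2.6,-1,0],[2.6,-1,0],[2.6,-1,0],[2.6,-1,0],[2.5,-0.9,0],[2,-0.8,0],[1.35,-0.46,0],[0,0,0]],"angular":[[0,0,0],[0,0,0],[0,0,0],[0,0,0],[0,0,0],[0,0,0],[0,0,0],[0,0,0],[0,0,0],[0,0,0],[0,0,0],[0,0,0]]}' >/dev/null
python3 -m jog '{"grip":[1,1,1],"dp":[[0,0,0],[0,0,0],[0,0,0]],"angular":[[0,0,0],[0,0,0],[0,0,0]]}' >/dev/null
python3 d.py .5285 .2655 .192
```

```text
t 7.45 pos [0.5278 0.263  0.2473] rpy [1.80e+02 1.00e-01 6.45e+01] F [ 0.2 -0.7 -0.4] w 0.003 tool delta cm [ 0.26 -0.04  5.53]
```

```bash

python3 -m jog '{"grip":[1,1,1,1,1,1,1,1,1,1],"dp":[[0.2,0,0.4],[0,0,0.7],[0,0,0.8],[0,0,0.8],[0,0,0.8],[0,0,0.8],[0,0,0.7],[0,0,0.5],[0,0,0],[0,0,0]],"angular":[[0,0,0],[0,0,0],[0,0,0],[0,0,0],[0,0,0],[0,0,0],[0,0,0],[0,0,0],[0,0,0],[0,0,0]]}' >/dev/null
python3 - <<'E'
from h import *
s=r.get_image("scene"); t=r.get_image("top")
print(proj("scene",r.get_obs()["ee_pos"]-[0,0,.014]))
S=cv2.resize(s[200:340,290:490],None,fx=4,fy=4,interpolation=cv2.INTER_CUBIC)
cv2.imwrite("pics/c3.png",S)
E
python3 d.py .5285 .2655 .192
```

```text
[408.20925238 290.28502095]
t 8.3833 pos [0.5289 0.2675 0.1927] rpy [180.   -0.   64.7] F [ 0.1 -0.  -0.2] w -0.002 tool delta cm [-0.2   0.05  0.07]
```

View pics/c3.png

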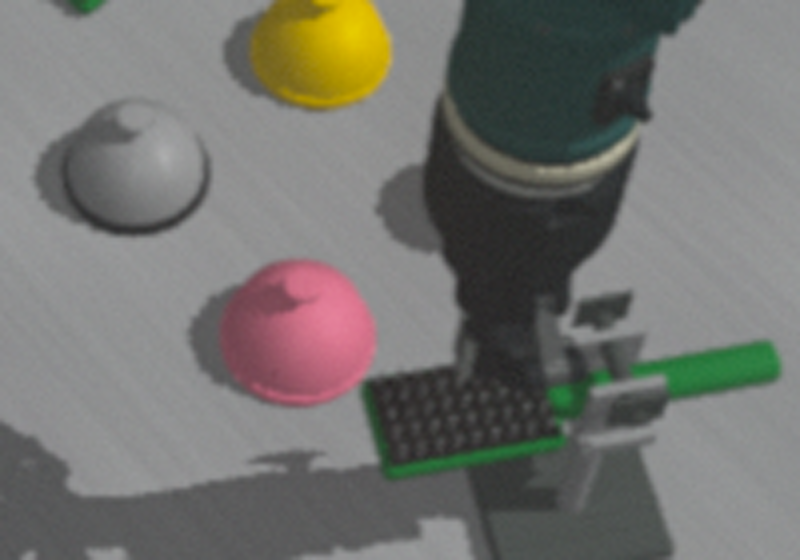

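```bash
python3 - <<'E'
import cv2,numpy as np
c=cv2.imread("pics/c3.png")[260:500,340:640]
c=cv2.resize(c,None,fx=2.4,fy=2.4)
c=(255*(np.clip(c/255.*1.3,0,1))**.5).astype("uint8")
cv2.drawMarker(c,(int((473-340)*2.4),int((361-260)*2.4)),(0,0,255),cv2.MARKER_CROSS,16,1)
cv2.imwrite("pics/c4.png",c)
E
```

```text
(no output)
```

View pics/c4.png

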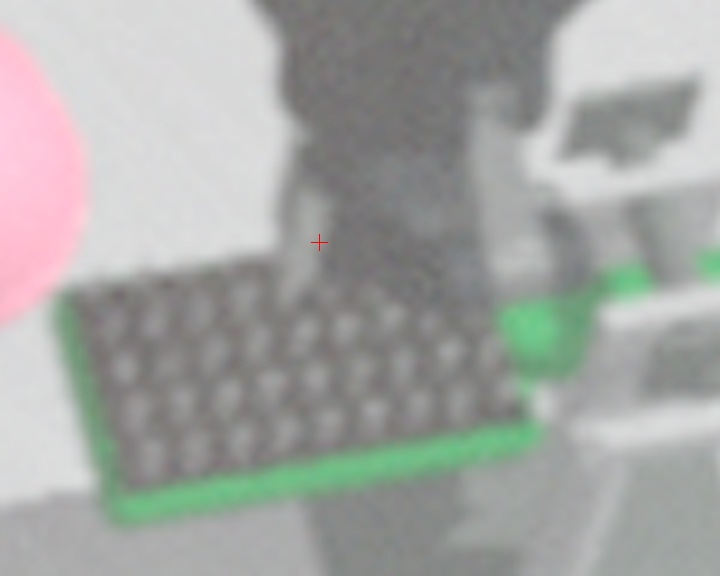

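```bash
python3 - <<'E'
from h import *
c=cv2.imread("pics/c3.png");c=(255*(np.clip(c/255.*1.3,0,1))**.5).astype("uint8")
p=np.array([.5289,.2675,.1927]);a=np.radians(64.7);X=np.array([np.cos(a),np.sin(a),0]);Y=np.array([np.sin(a),-np.cos(a),0])
f=lambda P:tuple(int(q) for q in ((proj("scene",P)-[290,200])*4+2))
for h in(-.014,.02,.059,.1,.15):cv2.drawMarker(c,f(p+[0,0,h]),(0,0,255),0,10,2)
for hw,hy,h in((.015,.011,-.014),(.038,.0425,.059)):
    q=np.array([f(p+[0,0,h]+sx*hw*X+sy*hy*Y) for sx,sy in((1,1),(1,-1),(-1,-1),(-1,1))]);cv2.polylines(c,[q],True,(255,0,0),1)
cv2.drawMarker(c,f([.5285,.2655,.148]),(0,255,255),0,14,2)
cv2.imwrite("pics/c5.png",c)
E
```

```text
(no output)
```

View pics/c5.png

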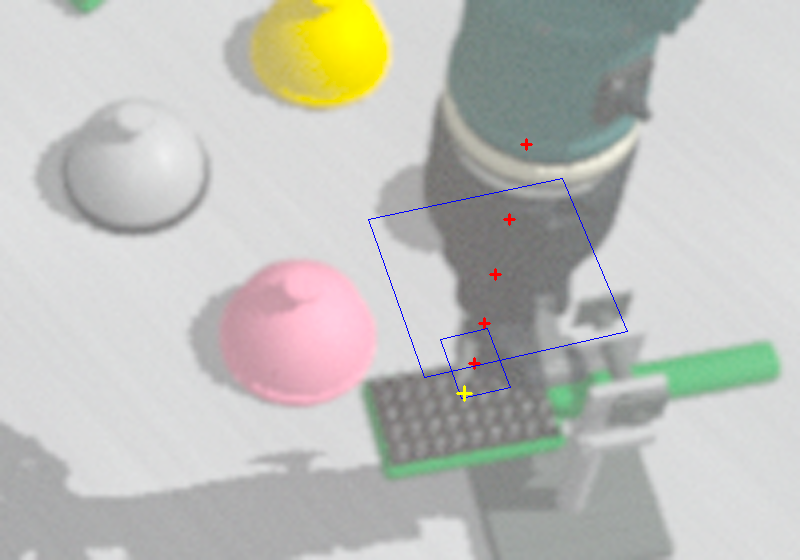

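The finger's lower end blends into the pins, so this view is ambiguous. I'll settle it with the silver finger link, which shows in both pictures: fit it in the bell view, then predict it here.

```bash
python3 - <<'E'
from h import *
from scipy.optimize import fsolve
a=np.radians(64.7);X=np.array([np.cos(a),np.sin(a),0])
pb=np.array([.5074,.0036,.1]);pc=np.array([.5289,.2675,.1927])
g=lambda p,s:proj("scene",p+s[0]*X+np.array([0,0,s[1]]))
for nm,c2,c3 in(("top",(243,168),(548,300)),("bot",(268,232),(560,378))):
    t=np.array(c2)/4+[270,160]
    s=fsolve(lambda s:g(pb,s)-t,[.03,.02])
    print(nm,"offset X,z",s.round(3),"pred c3",((g(pc,s)-[290,200])*4).round(),"seen",c3)
E
```

```text
top offset X,z [0.064 0.13 ] pred c3 [577. 316.] seen (548, 300)
bot offset X,z [0.111 0.141] pred c3 [629. 413.] seen (560, 378)
```

```bash
python3 - <<'E'
from h import *
from scipy.optimize import least_squares
a=np.radians(64.7);R=np.array([[np.cos(a),np.sin(a),0],[np.sin(a),-np.cos(a),0],[0,0,1]]).T
pb=np.array([.5074,.0036,.1]);pc=np.array([.5289,.2675,.1927])
g=lambda p,s:proj("scene",p+R@s)
for nm,c2,c3 in(("top",(243,168),(548,300)),("bot",(268,232),(560,378)),("tip-bottom",(225,258),(496,381)),("flange ring L",(140,20),(445,95)),("ring R",(298,20),(637,135))):
    t=np.array(c2)/4+[270,160];u=np.array(c3)/4+[290,200]
    s=least_squares(lambda s:np.r_[g(pb,s)-t,g(pc,s)-u],[.0,.0,.02])
    print(nm,"offset tool X,Y,worldz",s.x.round(3),"resid px",s.fun.round(1))
E
```

```text
top offset tool X,Y,worldz [ 0.034 -0.006  0.092] resid px [-0.3  0.5  0.3 -0.4]
bot offset tool X,Y,worldz [ 0.047 -0.014  0.052] resid px [-1.1  1.4  0.9 -1.1]
tip-bottom offset tool X,Y,worldz [0.023 0.    0.009] resid px [ 0.1 -0.2 -0.1  0.1]
flange ring L offset tool X,Y,worldz [-0.025  0.025  0.15 ] resid px [ 1.7 -2.5 -1.4  2. ]
ring R offset tool X,Y,worldz [ 0.014 -0.037  0.163] resid px [-0.8  1.3  0.6 -1. ]
```

With one rigid tool, both views agree to about 1 px. The silver part is the near finger's link, so the measured pose and head position hold. Now I'll trim 2 mm and hold.

```bash

python3 -m jog '{"grip":[1,1,1,1,1,1,1,1,1,1,1,1],"dp":[[-0.1,0.05,0.05],[0,0,0],[0,0,0],[0,0,0],[0,0,0],[0,0,0],[0,0,0],[0,0,0],[0,0,0],[0,0,0],[0,0,0],[0,0,0]],"angular":[[0,0,0],[0,0,0],[0,0,0],[0,0,0],[0,0,0],[0,0,0],[0,0,0],[0,0,0],[0,0,0],[0,0,0],[0,0,0],[0,0,0]]}'
python3 -m jog '{"grip":[1,1,1,1,1,1,1,1,1,1,1,1],"dp":[[0,0,0],[0,0,0],[0,0,0],[0,0,0],[0,0,0],[0,0,0],[0,0,0],[0,0,0],[0,0,0],[0,0,0],[0,0,0],[0,0,0]],"angular":[[0,0,0],[0,0,0],[0,0,0],[0,0,0],[0,0,0],[0,0,0],[0,0,0],[0,0,0],[0,0,0],[0,0,0],[0,0,0],[0,0,0]]}' >/dev/null
python3 -m jog '{"grip":[1,1,1,1,1,1,1,1],"dp":[[0,0,0],[0,0,0],[0,0,0],[0,0,0],[0,0,0],[0,0,0],[0,0,0],[0,0,0]],"angular":[[0,0,0],[0,0,0],[0,0,0],[0,0,0],[0,0,0],[0,0,0],[0,0,0],[0,0,0]]}'
python3 -m jog '{"grip":[1,1,1,1,1,1],"dp":[[0,0,-0.5],[0,0,-1],[0,0,-1.5],[0,0,-1.5],[0,0,-1],[0,0,0]],"angular":[[0,0,0],[0,0,0],[0,0,0],[0,0,0],[0,0,0],[0,0,0]]}' >/dev/null
python3 d.py .482 -.278 .24
```

```text
t: 9.38
ee_pos: [0.5286, 0.2663, 0.1919]
orientation: [180.0, 0.0, 64.7]
ft_force: [0.4, -0.3, -0.8]
grip_width: 0.002
t: 11.05
ee_pos: [0.5286, 0.2663, 0.1919]
orientation: [-180.0, 0.0, 64.7]
ft_force: [-0.2, 1.1, 0.3]
grip_width: 0.001
t 11.55 pos [0.5303 0.2671 0.25  ] rpy [179.8  -0.3  64.7] F [ 0.5  0.3 -0.1] w 0.001 tool delta cm [-51.34  18.94   0.82]
```

```bash

python3 -m jog '{"grip":[1,1,1,1,1,1,1,1,1,1,1,1],"dp":[[-1.2,0.4,0],[-2.2,0.8,0],[-2.5,0.9,0],[-2.5,0.9,0],[-2.5,0.9,0],[-2.5,0.9,0],[-2.5,0.9,0],[-2.5,0.9,0],[-2.5,0.9,0],[-2.5,0.9,0],[-2.5,0.9,0],[-2.5,0.9,0]],"angular":[[0,0,0],[0,0,0],[0,0,0],[0,0,0],[0,0,0],[0,0,0],[0,0,0],[0,0,0],[0,0,0],[0,0,0],[0,0,0],[0,0,0]]}' >/dev/null
python3 -m jog '{"grip":[1,1,1,1,1,1,1,1,1,1,1,1],"dp":[[-2.5,0.9,0],[-2.5,0.9,0],[-2.5,0.9,0],[-2.5,0.9,0],[-2.5,0.9,0],[-2.5,0.9,0],[-2.5,0.9,0],[-2.2,0.8,0],[-2,0.8,0],[-1.2,0.5,0],[0,0,0],[0,0,0]],"angular":[[0,0,0],[0,0,0],[0,0,0],[0,0,0],[0,0,0],[0,0,0],[0,0,0],[0,0,0],[0,0,0],[0,0,0],[0,0,0],[0,0,0]]}' >/dev/null
python3 d.py .482 -.278 .058
```

```text
t 13.55 pos [ 0.4765 -0.2769  0.2463] rpy [-179.9   -0.    64.6] F [-0.4  0.9 -0.4] w -0.0 tool delta cm [ 0.13  0.57 18.83]
```

```bash

python3 -m jog '{"grip":[1,1,1,1,1,1,1,1,1,1,1,1],"dp":[[0.1,0.3,0.8],[0,0.2,1.5],[0,0,2],[0,0,2],[0,0,2],[0,0,2],[0,0,2],[0,0,2],[0,0,1.6],[0,0,1.2],[0,0,0],[0,0,0]],"angular":[[0,0,0],[0,0,0],[0,0,0],[0,0,0],[0,0,0],[0,0,0],[0,0,0],[0,0,0],[0,0,0],[0,0,0],[0,0,0],[0,0,0]]}' >/dev/null
python3 -m jog '{"grip":[1,1,1],"dp":[[0,0,0],[0,0,0],[0,0,0]],"angular":[[0,0,0],[0,0,0],[0,0,0]]}' >/dev/null
python3 d.py .482 -.278 .058
```

```text
t 14.8 pos [ 0.4831 -0.2785  0.0769] rpy [179.9   0.   64.7] F [-0.7 -0.2 -0.5] w 0.0 tool delta cm [ 0.   -0.12  1.89]
```

```bash

python3 -m jog '{"grip":[1,1,1,1,1,1,1],"dp":[[0,-0.1,0.3],[0,0,0.4],[0,0,0.5],[0,0,0.4],[0,0,0.25],[0,0,0],[0,0,0]],"angular":[[0,0,0],[0,0,0],[0,0,0],[0,0,0],[0,0,0],[0,0,0],[0,0,0]]}' >/dev/null
python3 d.py .482 -.278 .058
python3 - <<'E'
from h import *
s=r.get_image("scene"); print(proj("scene",r.get_obs()["ee_pos"]-[0,0,.014]))
S=cv2.resize(s[100:300,200:460],None,fx=3,fy=3,interpolation=cv2.INTER_CUBIC)
cv2.imwrite("pics/c6.png",S)
E
```

```text
t 15.3833 pos [ 0.4813 -0.2778  0.057 ] rpy [-180.    -0.    64.7] F [-0.4 -0.1  0.4] w 0.002 tool delta cm [ 0.01  0.07 -0.1 ]
[261.9205576 157.0685451]
```

View pics/c6.png

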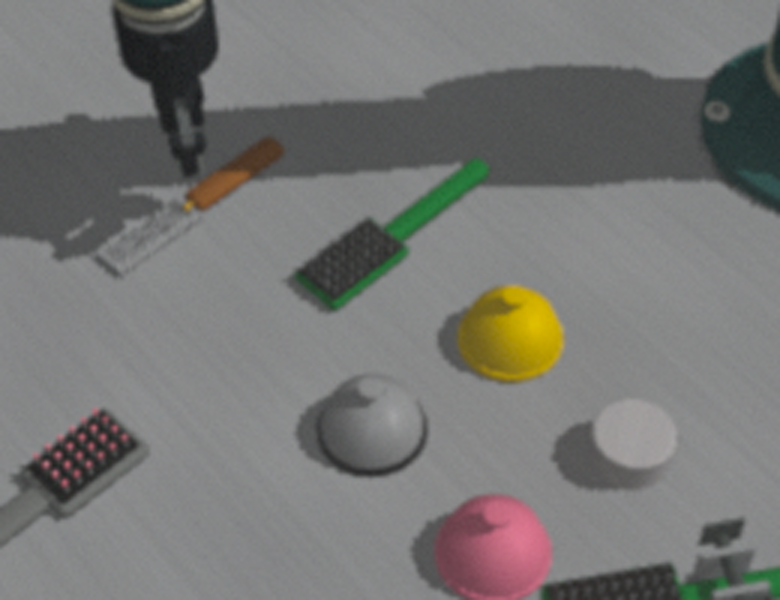

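The tip is seen at px (263,158) against (262,157) predicted. It hovers over the comb's middle at the wooden joint, and the comb, bell and other visible things are where they were. I'll hold, then check for displacement numerically and hand in.

```bash

python3 -m jog '{"grip":[1,1,1,1,1,1,1,1,1,1,1,1],"dp":[[0,0,0],[0,0,0],[0,0,0],[0,0,0],[0,0,0],[0,0,0],[0,0,0],[0,0,0],[0,0,0],[0,0,0],[0,0,0],[0,0,0]],"angular":[[0,0,0],[0,0,0],[0,0,0],[0,0,0],[0,0,0],[0,0,0],[0,0,0],[0,0,0],[0,0,0],[0,0,0],[0,0,0],[0,0,0]]}' >/dev/null
python3 -m jog '{"grip":[1,1,1,1,1,1,1,1,1,1,1,1],"dp":[[0,0,0],[0,0,0],[0,0,0],[0,0,0],[0,0,0],[0,0,0],[0,0,0],[0,0,0],[0,0,0],[0,0,0],[0,0,0],[0,0,0]],"angular":[[0,0,0],[0,0,0],[0,0,0],[0,0,0],[0,0,0],[0,0,0],[0,0,0],[0,0,0],[0,0,0],[0,0,0],[0,0,0],[0,0,0]]}' >/dev/null
python3 -m jog '{"grip":[1,1,1,1,1,1,1,1],"dp":[[0,0,0],[0,0,0],[0,0,0],[0,0,0],[0,0,0],[0,0,0],[0,0,0],[0,0,0]],"angular":[[0,0,0],[0,0,0],[0,0,0],[0,0,0],[0,0,0],[0,0,0],[0,0,0],[0,0,0]]}'
python3 - <<'E'
from h import *
s0=cv2.imread("pics/scene0.png"); s=r.get_image("scene")
for nm,(x,y,w,h) in dict(bell=(304,222,42,38),stand=(378,268,112,32)).items():
    a,b=[cv2.Canny(i[y-6:y+h+6,x-6:x+w+6],40,120).astype(np.float32) for i in(s0,s)]
    print(nm,cv2.phaseCorrelate(cv2.GaussianBlur(a,(0,0),1.5),cv2.GaussianBlur(b,(0,0),1.5)))
print(r.get_obs()["ee_pos"]); print(r.sign_off())
E
```

```text
t: 18.1
ee_pos: [0.4815, -0.2778, 0.0574]
orientation: [180.0, -0.0, 64.7]
ft_force: [0.1, 0.6, -0.2]
grip_width: 0.005
bell ((0.013814218278724866, -0.011293819290624896), 0.8989681892041806)
stand ((0.4234181622544284, 0.42002678497541623), 0.8296383365207248)
[ 0.48144101 -0.27784847  0.05742846]
the job is handed in; nothing more can be done
None
```

The job is done and handed in at about 18 s of the 58 s allowed.

- **Bell:** I pressed the steel bell's plunger with shut fingers until it bottomed. The force rose to 18 N with no further travel; fully down needs about 4.5 N. The bell has not moved in the image (shift about 0.01 px).
- **Brush head:** I held the fingertips about 3 cm above the head of the brush in the stand for about 2.7 s, with no contact force.
- **Comb:** I held about 3 cm above the middle of the wooden-handled comb for about 2.7 s, and the arm is still there. The tip was seen within about 1.5 px of where it should be.

**Checks that were unclear or disagreed:**
- **Plunger position:** my first reading from the two cameras gave its height as 49 mm instead of 58 mm, because of a poorly picked pixel. The close-up and the contact height settled it.
- **Tip over the brush:** the dark fingertip was hard to make out against the pins and first looked about 1 cm off. Matching tool points across two views agreed to about 1–2.5 px, so I kept the measured position.
- **Stand:** the final image check showed a 0.4 px (under 1 mm) shift. That is probably the changed arm shadow, since no force was felt there, but I did not confirm it.
- **Other items:** I judged these by eye only, where they were visible, and did not measure them.

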